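Fetch the spice box from behind the tea tin

ROBOT

A 6-joint arm with a two-finger parallel gripper is mounted at the origin on the work surface. World frame = base frame: x ahead of the robot, y to its left, z up, the work surface at z = 0. Lengths are in m, angles in rad, forces in N, time in s.
With the tool pointing down it reaches from about 0.325 to 1 m from the base axis. Payload 5.1 kg.
Tool frame: the origin (TCP) lies at the very end of the fingers, on their centre line; the grasp point (between the pads) lies 19 mm behind it; z points along the fingers, y is the line along which they close (so a half turn about z gives the same grasp; the last joint's range is limited). The gripper opens to 85 mm and grips with 20 to 120 N. Pads are 22 mm wide; open, the fingers measure 114 mm over their backs; the gripper's body (76 mm by 85 mm) begins 54 mm behind the grasp point. The pads swing forward as they close: fully open they stand 13 mm farther back than shut.
Start: joints at [-1.232, 0.124, 1.65, -0, 1.367, -0.083], TCP at [0.266, -0.593, 0.231] pointing down, gripper open.
Joint ranges: [-2.61, 2.61], [-1.02, 2.33], [0.03, 2.71], [-1.35, 4.49], [0.32, 2.68], [-2.91, 2.91]. Speed limits (rad/s): [2.57, 2.57, 3.14, 3.14, 3.14, 3.14].

INTERFACE

Orientations are given as a rotation vector (axis times angle).
In Python, from station import env gives the robot as it stands. The module is installed in compiled form; this text tells all that it offers.
- The arm moves only by the shell command python3 -m inch 'ROWS' [OPENING]. ROWS is JSON, a list of rows, each a list of 2 entries, a list of its own where there are three numbers: the shift along the tool's x, y, z in mm, then the turn, a rotation vector about the tool's x, y, z in rad. In form: [[[x, y, z], [ax, ay, az]], ...]. A call has exactly 8 rows; each row is the pose to reach, as a shift and turn from the pose commanded when the call began, along the tool's axes at that moment; what a row does not reach only later rows make up. A row lasts 1/10 s, in which the tool goes at most 50 mm and 8.59 degrees, less where a joint would pass 70% of its speed; a pose out of reach is approached as far as the arm can. A call with a gripper value outside its range is refused whole. OPENING is the opening, from -1 (shut) to 1 (fully open), so that 0 is half open, set as the call begins (- or left out, the last holds). The fingers move at their own pace and stop on an object; the grip force is fixed at half the most. Time passes only in rows, so rows that repeat a pose let the fingers close, or fill a call up. It gives the time, the measured TCP pose, the force, the opening and the grip force at its end, in the units of the state.
- env.state(): the state, without advancing time (a new reading comes with each control period).
- env.get_image(name): name is "side" or "top"; returns the picture (480x640x3 uint8, red, green, blue); there is no depth.
- env.calibration(name): a dict with "vertical_fov" (degrees; the focal length in pixels is half the picture's height over the tangent of half this angle, whatever the lens; pixels are square), "cx", "cy" (the principal point, pixels), "R" (3x3) and "t" (3): a world point X has camera coordinates R X + t. Camera axes: x right, y down, z forward; pixel columns grow to the right and rows downward; lengths in m; the calibration is good to about 2 mm. A picture is of the moment at which its call begins. calibration takes no time and is no camera call.
- env.hand_in(): hands the job in; it is judged then, once.
The state is a dict: "clock": time; "joint_pos": joint angles; "qd": joint speeds; "joint_efforts": joint torques, N m; "eef_pos": TCP position; "tcp_rot": TCP orientation; "contact_force": force on the tool from outside, world axes, zero at the start; "moment": the same for the moment, N m; "opening": finger opening in m; "finger_force": force on a finger pad.
Only numpy, scipy, OpenCV 4.12 (cv2) and the standard library are available. Lean on these libraries where they do the work, as an engineer would, in place of code of your own. Each camera call takes 0.05 s, during which the arm holds its last target. There are 200 camera calls.

TASK

Move the green tea tin aside onto the bare counter, slide the steel spice box that is hidden behind it out from under the rack's roof and let go of it there, then take it afresh and set it down in the middle of the wooden board, lying along the board. Then put the tea tin back, upright on its round mark on the rack. Keep the tin upright and the box level all the while, drop neither, and do not disturb the round dabba or the two glass jars.

Things in the scene. Friction and masses are not known exactly. Their poses are not given: they have to be found in the camera images.
- rack: Fixed wooden rack. Origin: centre of its deck's underside, on the counter; x runs from its open front (towards the robot) to its rear. Deck 300 (x) x 120 (y) x 8 mm. Rear part, x +35 to +150 mm: a slot, side walls 10 mm thick with inner faces at y +-37 mm, roof 120 mm wide from z 88 to 94 mm, low stop at the rear. Front part, x -150 to +35 mm: bare deck, open above and at the sides.
- mark (a point): Centre of the flat round mark (cork disc with a yellow rim, 74 mm across, no step) on the deck's top, where the tea tin belongs: at x = -85 mm, y = 0, z = 8 mm in the rack's frame.
- tin_mid (a point): Middle of the loose green tea tin (yellow band, brass lid), half-way up: a cylinder 130 mm high, 57 mm across, its lid (the top 28 mm) 60 mm across; the point is 65 mm above its underside; z is its axis; about 0.3 kg. It starts on the mark.
- box_mid (a point): Middle of the loose steel spice box (body with lid): 120 (x) x 56 (y; lid 60) x 46 mm high; the point is 23 mm above its underside; about 0.35 kg. It starts standing on the deck in the rack's slot, x along the rack's x, its front 7 to 23 mm out from under the roof, and slides on the deck. A bar stands on its lid; a black tongue sticks out of its front (-x).
- box_bar (a point): Point on the red carrying bar on the spice box's lid, over the box's middle and 62 mm above its underside. The bar is 60 mm long (along the box's x), 14 mm thick (y), and stands from the lid (46 mm above the underside) up to 72 mm. It lies under the rack's roof at the start.
- box_tongue (a point): Point in the black upright pulling tongue of the spice box, 95 mm in front (-x) of the box's middle and 30 mm above its underside. The tongue is a 12 mm thick (y) fin, from 60 to 111 mm in front of the box's middle, from 12 to 48 mm above the underside.
- board: Fixed light wooden board lying flat on the counter, 200 (x) x 100 (y) x 12 mm; origin at the centre of its underside. It is on the left or on the right of the rack.
- dabba: Round stainless masala dabba, 154 mm across, 86 mm high with its knob; origin at the centre of its underside. Bystander.
- jar_a_mid (a point): Middle of the small glass jar with yellow spice, 60 mm across, 86 mm high. Bystander.
- jar_b_mid (a point): Middle of the small glass jar with red spice, 60 mm across, 86 mm high. Bystander.
Mind the look-alikes: they are no part of the job. Several things have the shape of the board; the one meant has the colours described above. Leave any orange look-alike of the part that bears box_mid alone.

How it is judged:
By the outcome, as a careful person would: the job done as asked, in the order asked, and still so for the second after the job is handed in, with the robot touching nothing.
It also fails if it takes over 72 s, if anything falls off the work surface, if the arm or the gripper's body presses on something with over 40 N, if the wrist force passes 120 N, or if a joint passes its speed limit or range.

## Working session

There is one attempt and no reset: what is moved stays moved. The work goes in short steps, Python scripts to look and compute and a shell command to move; the robot and the scene stay as the last step left them, time stands still between calls to the robot, and variables do not carry over. Pictures are saved under pics/ and viewed, at most 13 in all, crops included, and the job is handed in when it is done.

```bash
mkdir -p pics; ls; python3 - <<'E'
from station import env
import cv2,json
for n in("top","side"):
    im=env.get_image(n); cv2.imwrite(f"pics/{n}0.png",im[...,::-1]); print(n,env.calibration(n))
s=env.state(); print({k:s[k] for k in("clock","eef_pos","tcp_rot","opening","contact_force")})
E
```

```text
pics
top {'vertical_fov': 56.06372013079214, 'cx': 326.3872418075969, 'cy': 229.72524272779245, 'R': array([[-2.29531837e-02, -9.99725168e-01, -4.76864500e-03],
       [-9.82432144e-01,  2.34392654e-02, -1.85142332e-01],
       [ 1.85203222e-01,  4.35264173e-04, -9.82700146e-01]]), 't': array([0.00336454, 0.48238375, 0.93369553])}
side {'vertical_fov': 51.81462707407648, 'cx': 324.8032565732803, 'cy': 238.93683321474444, 'R': array([[-0.6525744 , -0.75770077,  0.00601609],
       [-0.40995008,  0.34637244, -0.84378141],
       [ 0.63725001, -0.55309645, -0.53665328]]), 't': array([0.31418764, 0.22996982, 0.79671806])}
{'clock': 0.1, 'eef_pos': array([ 0.26589976, -0.59251611,  0.23016549]), 'tcp_rot': array([-3.07013004e+00, -6.57275599e-01,  3.86359993e-04]), 'opening': 0.0851183830639242, 'contact_force': array([ 0.04196341, -0.28623413, -0.07229435])}
```

View pics/top0.png

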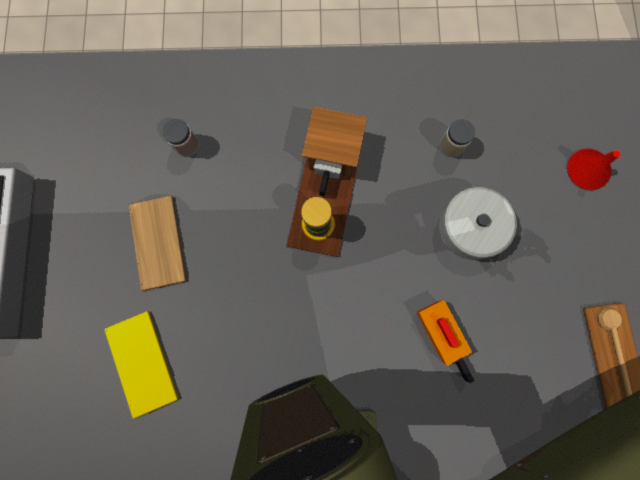

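View pics/side0.png

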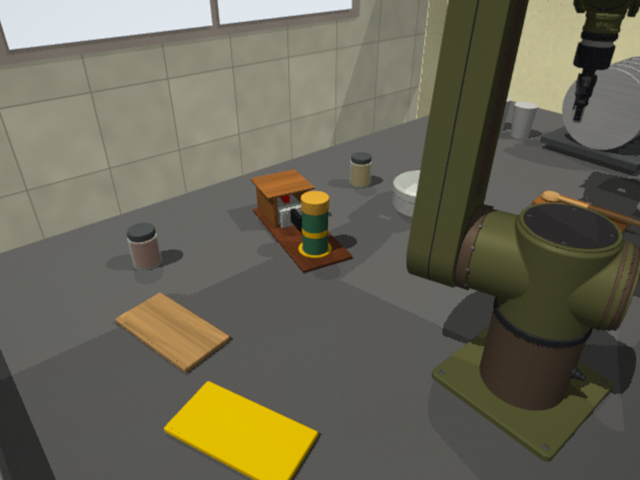

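Top view:
- **Tin and rack:** the tin's lid is at (317,210) on the rack. The roof is at (335,137), and the black tongue of the steel box is at (324,183).
- **Board candidates:** light wood at (157,243), yellow slab at (141,365), and reddish board with a spoon at (615,355). The light wooden one at (157,243), left of the rack, fits the description.
- **Box look-alike:** the orange one at (446,332) is to be left alone.

```bash
cat > h.py <<'E'
from station import env
import cv2,numpy as np
from scipy.spatial.transform import Rotation as Ro
def ray(n,uv):
    c=env.calibration(n); f=240/np.tan(np.radians(c["vertical_fov"]/2))
    uv=np.atleast_2d(np.asarray(uv,float)); d=np.c_[(uv[:,0]-c["cx"])/f,(uv[:,1]-c["cy"])/f,np.ones(len(uv))]@c["R"]
    return -c["R"].T@c["t"],d
def plane(n,uv,z):
    o,d=ray(n,uv); return o+d*((z-o[2])/d[:,2])[:,None]
def proj(n,X):
    c=env.calibration(n); f=240/np.tan(np.radians(c["vertical_fov"]/2)); p=np.atleast_2d(X)@c["R"].T+c["t"]
    return p[:,:2]/p[:,2:]*f+[c["cx"],c["cy"]]
def tri(a,b):
    (o1,d1),(o2,d2)=ray("top",a),ray("side",b); s=np.linalg.lstsq(np.c_[d1[0],-d2[0]],o2-o1,rcond=None)[0]
    p,q=o1+d1[0]*s[0],o2+d2[0]*s[1]; return (p+q)/2,np.linalg.norm(p-q)
def blob(im,lo,hi,roi):
    x0,y0,x1,y1=roi; m=cv2.inRange(cv2.cvtColor(im,cv2.COLOR_RGB2HSV),lo,hi); k=np.zeros_like(m); k[y0:y1,x0:x1]=m[y0:y1,x0:x1]
    c=cv2.findContours(k,cv2.RETR_EXTERNAL,cv2.CHAIN_APPROX_NONE)[0]; return max(c,key=cv2.contourArea)
def rect(P):  # oriented rectangle of world points, mm / deg
    (c,s,a)=cv2.minAreaRect((P[:,:2]*1000).astype(np.float32)); return np.round(c,1),np.round(s,1),round(a,1)
def tool(dxyz):  # world mm -> tool mm
    return Ro.from_rotvec(env.state()["tcp_rot"]).inv().apply(dxyz)
E
python3 - <<'E'
from h import *
t=cv2.imread("pics/top0.png")[...,::-1].copy(); s=cv2.imread("pics/side0.png")[...,::-1].copy()
hs=cv2.cvtColor(t,cv2.COLOR_RGB2HSV)
for p in[(157,243),(335,137),(340,205),(317,208),(324,183),(330,168)]: print(p,hs[p[1],p[0]])
b=blob(t,(5,60,90),(25,255,255),(120,185,195,300)); print("board",rect(plane("top",b[:,0],.012)))
r=blob(t,(5,60,90),(20,255,255),(290,95,380,168)); print("roof",rect(plane("top",r[:,0],.094)))
d=blob(t,(0,60,30),(20,255,200),(280,165,362,260)); print("deck",rect(plane("top",d[:,0],.008)))
l=blob(t,(18,120,90),(32,255,255),(295,190,340,229)); print("lid",cv2.minEnclosingCircle((plane("top",l[:,0],.138)[:,:2]*1000).astype(np.float32)))
a=cv2.resize(t[95:265,280:375],None,fx=3.5,fy=3.5,interpolation=2); c=cv2.resize(t[185:300,115:200],None,fx=3.5,fy=3.5,interpolation=2)
o=np.zeros((595,800,3),np.uint8); o[:a.shape[0],:a.shape[1]]=a[:595]; o[:c.shape[0],400:400+c.shape[1]]=c; cv2.imwrite("pics/crop.png",o[...,::-1])
E
```

```text
(157, 243) [ 17 135 166]
(335, 137) [ 13 175 160]
(340, 205) [ 11 178  96]
(317, 208) [ 21 185 208]
(324, 183) [150  26  30]
(330, 168) [ 40   9 179]
board (array([470.4, 374.3]), array([200.6,  99.8]), 11.2)
roof (array([677.6, -29.1]), array([121.4, 117. ]), 76.8)
deck (array([547.2,   1. ]), array([121.2, 218.8]), 76.9)
lid ((493.8420104980469, 8.801795959472656), 39.49406051635742)
```

View pics/crop.png

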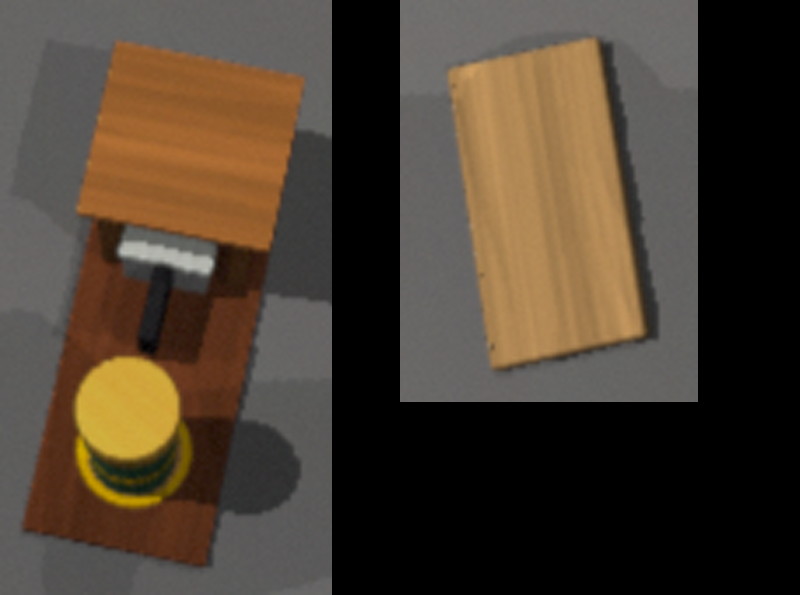

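The crop shows the tin on its yellow-rimmed mark, the steel box front with its tongue (tip at about top-view (322,194)) behind it, and the light wooden board at (157,243) as the one meant.

From the masks:
- **Rack:** yaw -13.15°, origin about (587.5, -8) mm.
- **Mark:** about (505, 11).
- **Board:** (470, 374), yaw 11.2°.

Moving towards a point above the tin.

```bash
python3 -m inch '[[[35,-35,0],[0,0,0.1]],[[70,-70,0],[0,0,0.2]],[[105,-102,0],[0,0,0.3]],[[140,-136,0],[0,0,0.4]],[[175,-170,0],[0,0,0.5]],[[210,-204,0],[0,0,0.6]],[[235,-230,0],[0,0,0.652]],[[235,-230,0],[0,0,0.652]]]' 1
python3 - <<'E'
from h import *
im=cv2.imread("pics/top0.png")[...,::-1].copy()
o=np.array([587.5,-8.0]);a=np.radians(-13.15)
tip=(280+147/3.5,95+347/3.5); p=plane("top",tip,.056)[0][:2]*1000-o
print("tip rack",np.cos(a)*p[0]+np.sin(a)*p[1],-np.sin(a)*p[0]+np.cos(a)*p[1])
l=blob(im,(18,120,160),(32,255,255),(295,190,340,226)); (c,ax,an)=cv2.fitEllipse(l); print("lid",c,ax,plane("top",c,.138))
(c1,r)=cv2.minEnclosingCircle(l); print(c1,r,plane("top",(c1[0],c1[1]),.138))
for uv in[(484,219),(446,332)]:print(uv,plane("top",uv,.07))
st=env.state(); R=Ro.from_rotvec(st["tcp_rot"]); print("yaw x",np.degrees(np.arctan2(R.as_matrix()[1,0],R.as_matrix()[0,0])),st["eef_pos"],"to go",tool([504.8-st["eef_pos"][0]*1000,11.4-st["eef_pos"][1]*1000,0]))
E
```

```text
clock: 0.9
eef_pos: [0.3871, -0.2834, 0.2309]
tcp_rot: [-3.12, 0.354, 0.0]
contact_force: [-0.1, -0.4, -0.5]
opening: 0.0856
finger_force: 0.0
tip rack -29.165773337098333 1.214753360200688
lid (315.9391784667969, 211.05760192871094) (28.060815811157227, 28.677549362182617) [[0.50285318 0.01182454 0.138     ]]
(315.7916564941406, 211.40625) 14.875984191894531 [[0.50215346 0.01212931 0.138     ]]
(484, 219) [[ 0.49279655 -0.34265135  0.07      ]]
(446, 332) [[ 0.26107549 -0.2453362   0.07      ]]
yaw x -12.938966404013753 [ 0.38711289 -0.28342217  0.23085674] to go [  48.68441494 -313.68782058    0.38037965]
```

```bash
python3 -m inch '[[[6,-40,0],[0,0,0]],[[12,-80,0],[0,0,0]],[[18,-120,0],[0,0,0]],[[24,-160,0],[0,0,0]],[[30,-200,0],[0,0,0]],[[36,-240,0],[0,0,0]],[[42,-280,0],[0,0,0]],[[47,-314,0],[0,0,0]]]' 1
python3 -m inch '[[[0,0,20],[0,0,0.004]],[[0,0,40],[0,0,0.004]],[[0,0,60],[0,0,0.004]],[[0,0,80],[0,0,0.004]],[[0,0,100],[0,0,0.004]],[[0,0,120],[0,0,0.004]],[[0,0,130],[0,0,0.004]],[[0,0,130],[0,0,0.004]]]' 1
python3 - <<'E'
from h import *
st=env.state(); print(st["eef_pos"],tool([504-st["eef_pos"][0]*1000,11.6-st["eef_pos"][1]*1000,0]))
cv2.imwrite("pics/s1.png",env.get_image("side")[100:340,200:460][...,::-1].repeat(2,0).repeat(2,1))
E
```

```text
clock: 1.7
eef_pos: [0.5042, 0.0092, 0.231]
tcp_rot: [3.121, -0.36, -0.0]
contact_force: [0.1, -1.5, 0.3]
opening: 0.0855
finger_force: 0.0
clock: 2.5
eef_pos: [0.5024, 0.0076, 0.0993]
tcp_rot: [3.12, -0.368, -0.006]
contact_force: [0.3, 0.5, -0.0]
opening: 0.0853
finger_force: 0.0
[0.50241054 0.00763172 0.09931143] [ 0.62356861 -4.22903313 -0.00555638]
```

View pics/s1.png

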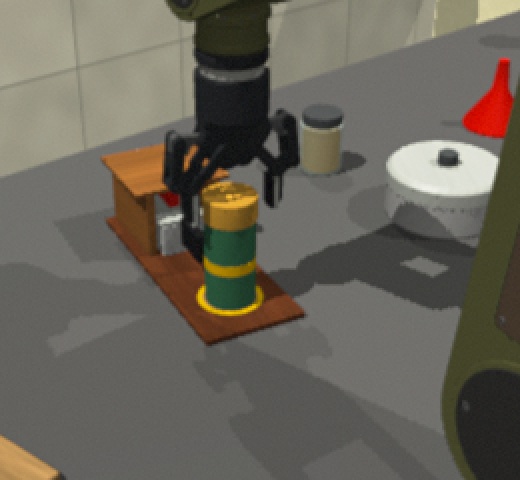

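The tin stands between the open fingers, with the lid at crop (230,200). I'll centre by 4 mm and close.

```bash
python3 -m inch '[[[1,-4,0],[0,0,0]],[[1,-4,0],[0,0,0]],[[1,-4,0],[0,0,0]],[[1,-4,0],[0,0,0]],[[1,-4,0],[0,0,0]],[[1,-4,0],[0,0,0]],[[1,-4,0],[0,0,0]],[[1,-4,0],[0,0,0]]]' 1
python3 -m inch '[[[0,0,0],[0,0,0]],[[0,0,0],[0,0,0]],[[0,0,0],[0,0,0]],[[0,0,0],[0,0,0]],[[0,0,0],[0,0,0]],[[0,0,0],[0,0,0]],[[0,0,0],[0,0,0]],[[0,0,0],[0,0,0]]]' -1
```

```text
clock: 3.35
eef_pos: [0.5056, 0.0117, 0.1013]
tcp_rot: [3.12, -0.367, -0.0]
contact_force: [-0.1, -0.8, -1.0]
opening: 0.0855
finger_force: 0.0
clock: 4.15
eef_pos: [0.506, 0.0115, 0.1017]
tcp_rot: [3.12, -0.367, 0.001]
contact_force: [0.5, -0.3, 3.0]
opening: 0.059
finger_force: 64.9
```

```bash
python3 -m inch '[[[0,0,-8],[0,0,0]],[[0,0,-18],[0,0,0]],[[0,0,-25],[0,0,0]],[[0,10,-25],[0,0,0]],[[0,25,-25],[0,0,0]],[[0,40,-25],[0,0,0]],[[0,55,-25],[0,0,0]],[[0,70,-25],[0,0,0]]]'
python3 -m inch '[[[0,15,0],[0,0,0]],[[0,30,0],[0,0,0]],[[0,45,0],[0,0,0]],[[0,55,0],[0,0,0]],[[0,60,0],[0,0,0]],[[0,60,8],[0,0,0]],[[0,60,18],[0,0,0]],[[0,60,26],[0,0,0]]]'
python3 -m inch '[[[0,0,2],[0,0,0]],[[0,0,4],[0,0,0]],[[0,0,5],[0,0,0]],[[0,0,6],[0,0,0]],[[0,0,6.5],[0,0,0]],[[0,0,6.5],[0,0,0]],[[0,0,6.5],[0,0,0]],[[0,0,6.5],[0,0,0]]]'
```

```text
clock: 4.95
eef_pos: [0.4883, -0.0579, 0.1256]
tcp_rot: [3.12, -0.368, -0.002]
contact_force: [-0.8, 0.1, -3.3]
opening: 0.0586
finger_force: 65.2
clock: 5.75
eef_pos: [0.4749, -0.1141, 0.0988]
tcp_rot: [-3.12, 0.366, 0.003]
contact_force: [0.3, 0.2, -3.9]
opening: 0.0587
finger_force: 65.1
clock: 6.55
eef_pos: [0.4756, -0.1148, 0.094]
tcp_rot: [3.12, -0.367, 0.0]
contact_force: [0.1, -0.9, -4.0]
opening: 0.0589
finger_force: 65.2
```

```bash
python3 -m inch '[[[0,0,0.5],[0,0,0]],[[0,0,0.5],[0,0,0]],[[0,0,0.8],[0,0,0]],[[0,0,0.8],[0,0,0]],[[0,0,1],[0,0,0]],[[0,0,1],[0,0,0]],[[0,0,1],[0,0,0]],[[0,0,1],[0,0,0]]]'
```

```text
clock: 7.35
eef_pos: [0.476, -0.115, 0.0937]
tcp_rot: [3.12, -0.367, 0.002]
contact_force: [-2.1, 0.2, 5.7]
opening: 0.0588
finger_force: 65.7
```

```bash
python3 -m inch '[[[0,0,0],[0,0,0]],[[0,0,0],[0,0,0]],[[0,0,0],[0,0,0]],[[0,0,0],[0,0,0]],[[0,0,0],[0,0,0]],[[0,0,0],[0,0,0]],[[0,0,0],[0,0,0]],[[0,0,0],[0,0,0]]]' 1
python3 -m inch '[[[0,0,-5],[0,0,0]],[[0,0,-15],[0,0,0]],[[0,0,-30],[0,0,0]],[[0,0,-50],[0,0,0]],[[0,0,-70],[0,0,0]],[[0,0,-80],[0,0,0]],[[0,0,-80],[0,0,0]],[[0,0,-80],[0,0,0]]]'
python3 - <<'E'
from h import *
t=env.get_image("top"); s=env.get_image("side")
o=np.zeros((480,800,3),np.uint8); o[:,:400]=cv2.resize(t[90:330,270:470],None,fx=2,fy=2); o[:,400:]=cv2.resize(s[110:350,220:420],None,fx=2,fy=2)
cv2.imwrite("pics/c2.png",o[...,::-1]); cv2.imwrite("pics/t2.png",t[...,::-1]); cv2.imwrite("pics/s2.png",s[...,::-1])
E
```

```text
clock: 8.15
eef_pos: [0.4755, -0.1148, 0.0928]
tcp_rot: [3.12, -0.367, 0.0]
contact_force: [0.3, -0.4, -0.4]
opening: 0.0852
finger_force: 0.0
clock: 8.95
eef_pos: [0.4753, -0.1147, 0.1728]
tcp_rot: [3.12, -0.367, 0.0]
contact_force: [-0.1, 0.2, -0.0]
opening: 0.0854
finger_force: 0.0
```

View pics/c2.png

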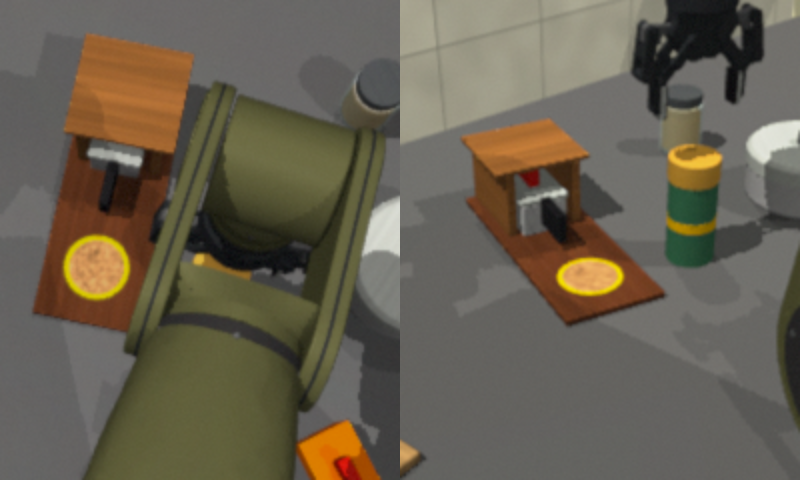

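The tin stands upright on the counter (side crop (692,205)). The mark is bare at top crop (96,267), and the tongue is free, with its tip at top crop (106,206).

```bash
python3 - <<'E'
from h import *
t=cv2.imread("pics/t2.png")[...,::-1].copy();s=cv2.imread("pics/s2.png")[...,::-1].copy()
b=blob(t,(24,150,120),(34,255,255),(295,200,340,245)); print("mark top",plane("top",cv2.fitEllipse(b)[0],.008), cv2.fitEllipse(b))
b=blob(s,(24,150,120),(34,255,255),(290,230,340,262)); print("mark side",plane("side",cv2.fitEllipse(b)[0],.008),cv2.fitEllipse(b))
k=blob(t,(0,0,0),(180,255,45),(312,168,335,200)); P=plane("top",k[:,0],.056); print("tongue",rect(P),cv2.boundingRect(k))
u,v=tri((270+106/2,90+205/2),(220+165/2,110+240/2)); 
o=np.array([587.5,-8.0]);a=np.radians(-13.15); M=np.array([[np.cos(a),np.sin(a)],[-np.sin(a),np.cos(a)]])
print("rackframe",np.round((P[:,:2]*1000-o)@M.T,0)[::6].tolist())
st=env.state(); 
for x in(-13,-18): 
  w=o+M.T@[x,0]; print(x,w,tool([*(w-st["eef_pos"][:2]*1000),0]))
E
```

```text
mark top [[0.50451952 0.01106712 0.008     ]] ((317.8439636230469, 223.31527709960938), (31.710927963256836, 32.113773345947266), 82.71524047851562)
mark side [[0.50429799 0.01052135 0.008     ]] ((314.62298583984375, 247.9124298095703), (17.93362045288086, 32.332584381103516), 89.20884704589844)
tongue (array([584.4, -11.7]), array([30.6, 54.6]), 88.5) (320, 171, 15, 25)
rackframe [[23.0, 8.0], [9.0, 7.0], [-5.0, 9.0], [-19.0, 8.0], [-31.0, 3.0], [-23.0, -4.0], [-18.0, -17.0], [-16.0, -18.0], [-1.0, -20.0], [12.0, -15.0], [16.0, -5.0], [24.0, 6.0]]
-13 [574.84088852  -5.04248472] [ 7.19322922e+01 -1.29706727e+02 -1.11453899e-01]
-18 [569.97199949  -3.90497884] [ 6.69323573e+01 -1.29683264e+02 -1.01469523e-01]
```

```bash
python3 -m inch '[[[10,-20,0],[0,0,0]],[[25,-48,0],[0,0,0]],[[40,-77,0],[0,0,0]],[[55,-106,0],[0,0,0]],[[68,-131,0],[0,0,0]],[[68,-131,0],[0,0,0]],[[68,-131,20],[0,0,0]],[[68,-131,40],[0,0,0]]]' 0.2
python3 -m inch '[[[0,0,20],[0,0,0]],[[0,0,40],[0,0,0]],[[0,0,60],[0,0,0]],[[0,0,80],[0,0,0]],[[0,0,95],[0,0,0]],[[0,0,105],[0,0,0]],[[0,0,107],[0,0,0]],[[0,0,107],[0,0,0]]]'
python3 - <<'E'
from h import *
s=env.get_image("side"); cv2.imwrite("pics/c3.png",cv2.resize(s[110:310,220:420],None,fx=3,fy=3)[...,::-1])
E
```

```text
clock: 9.85
eef_pos: [0.5717, -0.0034, 0.1319]
tcp_rot: [3.12, -0.366, -0.001]
contact_force: [-0.2, 0.2, -0.7]
opening: 0.0511
finger_force: 0.0
clock: 10.65
eef_pos: [0.572, -0.0033, 0.0258]
tcp_rot: [3.12, -0.367, -0.0]
contact_force: [-1.0, 0.7, -0.2]
opening: 0.0513
finger_force: 0.0
```

View pics/c3.png

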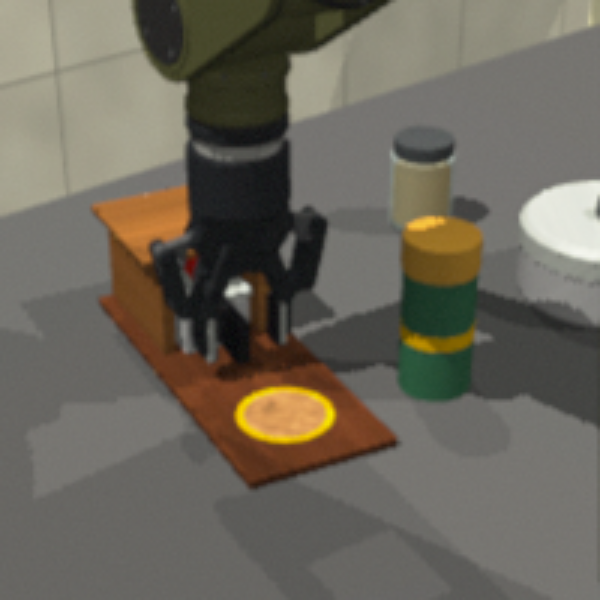

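The tongue (crop (235,330)) stands between the two fingers (at 205 and 275), so I'll close on it.

```bash
python3 -m inch '[[[0,0,0],[0,0,0]],[[0,0,0],[0,0,0]],[[0,0,0],[0,0,0]],[[0,0,0],[0,0,0]],[[0,0,0],[0,0,0]],[[0,0,0],[0,0,0]],[[0,0,0],[0,0,0]],[[0,0,0],[0,0,0]]]' -1
python3 -m inch '[[[-2,0,0],[0,0,0]],[[-5,0,0],[0,0,0]],[[-10,0,0],[0,0,0]],[[-15,0,0],[0,0,0]],[[-20,0,0],[0,0,0]],[[-25,0,0],[0,0,0]],[[-30,0,0],[0,0,0]],[[-30,0,0],[0,0,0]]]'
```

```text
clock: 11.5
eef_pos: [0.5726, -0.0031, 0.0268]
tcp_rot: [-3.12, 0.367, -0.002]
contact_force: [-1.2, 1.9, 5.0]
opening: 0.0109
finger_force: 59.4
clock: 12.3
eef_pos: [0.5428, 0.0039, 0.0267]
tcp_rot: [3.12, -0.367, 0.002]
contact_force: [2.5, -0.6, 5.7]
opening: 0.0105
finger_force: 59.7
```

```bash
python3 -m inch '[[[-4,0,0],[0,0,0]],[[-10,0,0],[0,0,0]],[[-17,0,0],[0,0,0]],[[-24,0,0],[0,0,0]],[[-31,0,0],[0,0,0]],[[-38,0,0],[0,0,0]],[[-43,0,0],[0,0,0]],[[-46,0,0],[0,0,0]]]'
python3 -m inch '[[[-4,0,0],[0,0,0]],[[-10,0,0],[0,0,0]],[[-17,0,0],[0,0,0]],[[-24,0,0],[0,0,0]],[[-31,0,0],[0,0,0]],[[-38,0,0],[0,0,0]],[[-43,0,0],[0,0,0]],[[-44,0,0],[0,0,0]]]'
python3 -m inch '[[[0,0,0],[0,0,0]],[[0,0,0],[0,0,0]],[[0,0,0],[0,0,0]],[[0,0,0],[0,0,0]],[[0,0,0],[0,0,0]],[[0,0,0],[0,0,0]],[[0,0,0],[0,0,0]],[[0,0,0],[0,0,0]]]' 0
python3 -m inch '[[[0,0,-10],[0,0,0]],[[0,0,-30],[0,0,0]],[[0,0,-55],[0,0,0]],[[0,0,-80],[0,0,0]],[[-30,0,-110],[0,0,0]],[[-60,0,-130],[0,0,0]],[[-60,0,-130],[0,0,0]],[[-60,0,-130],[0,0,0]]]' 0
python3 - <<'E'
from h import *
t=env.get_image("top"); s=env.get_image("side")
o=np.zeros((480,800,3),np.uint8); o[:,:400]=cv2.resize(t[90:330,240:440],None,fx=2,fy=2); o[:,400:]=cv2.resize(s[110:350,220:420],None,fx=2,fy=2)
cv2.imwrite("pics/c4.png",o[...,::-1]); cv2.imwrite("pics/t4.png",t[...,::-1]); cv2.imwrite("pics/s4.png",s[...,::-1])
E
```

```text
clock: 13.1
eef_pos: [0.4986, 0.0145, 0.0266]
tcp_rot: [3.12, -0.367, 0.004]
contact_force: [5.5, -1.1, 4.2]
opening: 0.011
finger_force: 59.4
clock: 13.9
eef_pos: [0.4558, 0.0247, 0.0265]
tcp_rot: [3.12, -0.367, 0.004]
contact_force: [5.7, -1.2, 3.4]
opening: 0.011
finger_force: 59.4
clock: 14.7
eef_pos: [0.4553, 0.0247, 0.0258]
tcp_rot: [3.12, -0.367, -0.0]
contact_force: [0.0, -0.9, 0.3]
opening: 0.0425
finger_force: 0.0
clock: 15.5
eef_pos: [0.3973, 0.0387, 0.1571]
tcp_rot: [-3.12, 0.367, -0.005]
contact_force: [-0.3, -0.2, -0.1]
opening: 0.0432
finger_force: 0.0
```

View pics/c4.png

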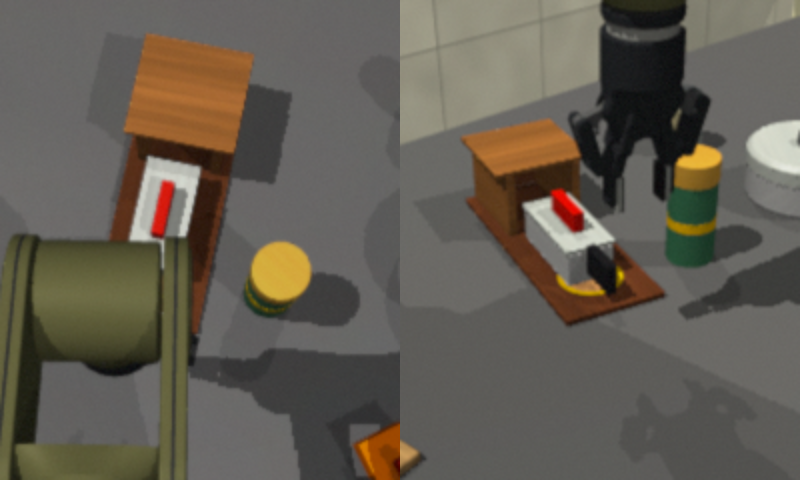

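The box is clear of the roof and released, with its red bar at top crop (162,208) and the tongue pointing to the front.

```bash
python3 - <<'E'
from h import *
t=cv2.imread("pics/t4.png")[...,::-1].copy();s=cv2.imread("pics/s4.png")[...,::-1].copy()
hs=cv2.cvtColor(t,cv2.COLOR_RGB2HSV); m=((hs[...,0]<8)|(hs[...,0]>172))&(hs[...,1]>180)&(hs[...,2]>130); m[:175]=0;m[212:]=0;m[:,:300]=0;m[:,345:]=0
k=np.argwhere(m)[:,::-1]; P=plane("top",k,.080); print("bar",rect(P),P.mean(0),k.min(0),k.max(0))
b=P[:,:2]-P[:,:2].mean(0); w,v=np.linalg.eigh(b.T@b); print("yaw",np.degrees(np.arctan2(v[1,1],v[0,1])))
l=blob(t,(0,0,120),(180,60,255),(305,160,345,215)); print("lid",rect(plane("top",l[:,0],.054)))
c=P.mean(0)[:2]*1000; st=env.state(); print("go",tool([*(c-st["eef_pos"][:2]*1000),0]))
E
```

```text
bar (array([553.9,   1.8]), array([12.6, 57.5]), 76.1) [0.55389378 0.00166326 0.08      ] [316 181] [326 207]
yaw 166.43471279435704
lid (array([ 5.658e+02, -3.000e-01]), array([60.3, 99.1]), 76.5)
go [ 1.61241693e+02 -5.63769782e-01 -8.98078099e-02]
```

```bash
python3 -m inch '[[[25,0,0],[0,0,0]],[[50,0,0],[0,0,0]],[[75,0,0],[0,0,0]],[[100,0,0],[0,0,0]],[[125,0,0],[0,0,0]],[[150,0,0],[0,0,0]],[[161,0,0],[0,0,0]],[[161,-0.5,20],[0,0,0]]]' 0
python3 -m inch '[[[0,0,20],[0,0,0.007]],[[0,0,40],[0,0,0.007]],[[0,0,60],[0,0,0.007]],[[0,0,70],[0,0,0.007]],[[0,0,76],[0,0,0.007]],[[0,0,79],[0,0,0.007]],[[0,0,79],[0,0,0.007]],[[0,0,79],[0,0,0.007]]]' 0
python3 -m inch '[[[0,0,0],[0,0,0]],[[0,0,0],[0,0,0]],[[0,0,0],[0,0,0]],[[0,0,0],[0,0,0]],[[0,0,0],[0,0,0]],[[0,0,0],[0,0,0]],[[0,0,0],[0,0,0]],[[0,0,0],[0,0,0]]]' -1
```

```text
clock: 16.4
eef_pos: [0.5568, 0.001, 0.1373]
tcp_rot: [-3.12, 0.368, -0.006]
contact_force: [-0.3, 0.4, 0.4]
opening: 0.0428
finger_force: 0.0
clock: 17.2
eef_pos: [0.5543, 0.0017, 0.0578]
tcp_rot: [-3.119, 0.378, -0.003]
contact_force: [-0.8, 0.6, 0.2]
opening: 0.0428
finger_force: 0.0
clock: 18.0
eef_pos: [0.5541, 0.0015, 0.0577]
tcp_rot: [3.118, -0.378, 0.002]
contact_force: [-2.7, -1.4, 5.7]
opening: 0.0128
finger_force: 59.9
```

```bash
python3 -m inch '[[[0,0,-5],[0,0,0]],[[0,0,-12],[0,0,0]],[[0,0,-22],[0,0,0]],[[0,0,-32],[0,0,0]],[[0,0,-40],[0,0,0]],[[-5,-10,-42],[0,0,0]],[[-13,-26,-42],[0,0,0]],[[-22,-44,-42],[0,0,0]]]'
python3 -m inch '[[[-10,-20,0],[0,0,0]],[[-20,-40,0],[0,0,-0.05]],[[-30,-60,0],[0,0,-0.1]],[[-40,-80,0],[0,0,-0.15]],[[-50,-100,0],[0,0,-0.2]],[[-60,-120,0],[0,0,-0.25]],[[-70,-140,0],[0,0,-0.3]],[[-80,-160,0],[0,0,-0.35]]]'
python3 - <<'E'
from h import *
st=env.state();e=st["eef_pos"]*1000; R=Ro.from_rotvec(st["tcp_rot"]).as_matrix(); print(e,st["opening"],st["contact_force"],np.degrees(np.arctan2(R[1,0],R[0,0])),tool([470.4-e[0],374.3-e[1],0]))
E
```

```text
clock: 18.8
eef_pos: [0.5425, 0.0506, 0.099]
tcp_rot: [-3.118, 0.379, -0.0]
contact_force: [0.4, 0.4, -4.0]
opening: 0.0129
finger_force: 58.7
clock: 19.6
eef_pos: [0.5024, 0.2257, 0.0987]
tcp_rot: [-3.136, -0.174, 0.001]
contact_force: [1.2, 0.6, -3.6]
opening: 0.0132
finger_force: 58.7
[502.36550302 225.70404948  98.71211498] 0.013240332387040803 [ 1.17935302  0.57163766 -3.62582912] 6.368099300087274 [-1.52866573e+01 -1.51224553e+02  4.98636989e-02]
```

```bash
python3 -m inch '[[[-2,-22,0],[0,0,-0.03]],[[-5,-44,0],[0,0,-0.06]],[[-8,-66,0],[0,0,-0.08]],[[-10,-88,0],[0,0,-0.08]],[[-12,-108,0],[0,0,-0.08]],[[-14,-126,0],[0,0,-0.08]],[[-15,-138,0],[0,0,-0.08]],[[-15,-146,0],[0,0,-0.08]]]'
python3 -m inch '[[[0,0,0],[0,0,0]],[[0,0,0],[0,0,0]],[[0,0,0],[0,0,0]],[[0,0,4],[0,0,0]],[[0,0,10],[0,0,0]],[[0,0,15],[0,0,0]],[[0,0,20],[0,0,0]],[[0,0,20],[0,0,0]]]'
python3 - <<'E'
from h import *
st=env.state();e=st["eef_pos"]*1000; R=Ro.from_rotvec(st["tcp_rot"]).as_matrix(); print(e,np.degrees(np.arctan2(R[1,0],R[0,0])),tool([470.4-e[0],374.3-e[1],0]))
s=env.get_image("side");t=env.get_image("top"); o=np.zeros((400,800,3),np.uint8); o[:,:400]=cv2.resize(t[150:350,70:270],None,fx=2,fy=2); o[:,400:]=cv2.resize(s[200:400,80:280],None,fx=2,fy=2)
cv2.imwrite("pics/c5.png",o[...,::-1]); cv2.imwrite("pics/t5.png",t[...,::-1])
E
```

```text
clock: 20.4
eef_pos: [0.472, 0.3688, 0.0987]
tcp_rot: [3.127, 0.298, -0.0]
contact_force: [0.3, -0.4, -3.2]
opening: 0.0128
finger_force: 58.7
clock: 21.2
eef_pos: [0.4718, 0.3671, 0.0774]
tcp_rot: [3.127, 0.296, -0.003]
contact_force: [-0.0, -0.4, -3.7]
opening: 0.0131
finger_force: 58.7
[471.81316671 367.14339798  77.36089315] 10.810512068080222 [-4.57836803e-02 -7.29464563e+00 -6.45355084e-03]
```

View pics/c5.png

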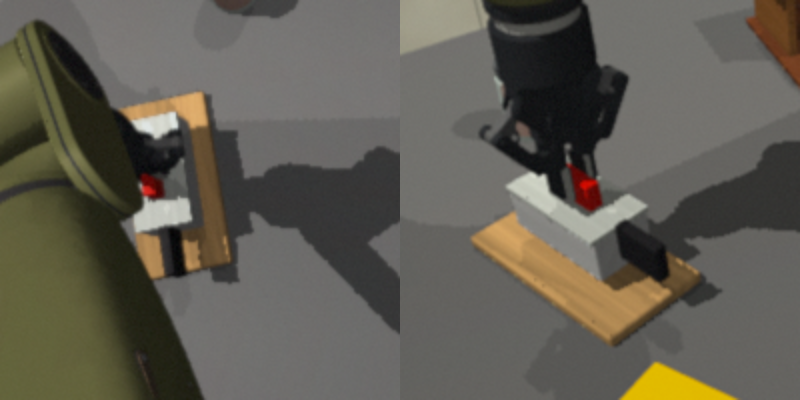

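The box hangs level over the board, tongue forward. Its right lid corners are at top (165,260.5) and (159,206.5); I'll check the box centre against the TCP from them.

```bash
python3 - <<'E'
from h import *
t=cv2.imread("pics/t5.png")[...,::-1].copy()
st=env.state();e=st["eef_pos"]*1000
P=plane("top",[(165,260.5),(159,206.5)],.0737)[:,:2]*1000; d=P[1]-P[0]; L=np.linalg.norm(d); n=np.array([-d[1],d[0]])/L
c=P.mean(0)+30*n; print(P,L,np.degrees(np.arctan2(d[1],d[0])),"centre",c,"tcp",e,"go",tool([470.4-c[0],374.3-c[1],0]))
E
```

```text
[[419.72338698 329.70927715]
 [535.79371881 347.53595   ]] 117.4313084174998 8.731549912802459 centre [473.20439956 368.27492693] tcp [472.40824923 367.61119282  78.46134394] go [-1.62391155e+00 -6.44430549e+00 -6.66310853e-04]
```

```bash
python3 -m inch '[[[0,-4,0],[0,0,-0.005]],[[-1,-7,0],[0,0,-0.005]],[[-1,-7,0],[0,0,-0.005]],[[-1,-7,4],[0,0,-0.005]],[[-1,-7,8],[0,0,-0.005]],[[-1,-7,11],[0,0,-0.005]],[[-1,-7,13],[0,0,-0.005]],[[-1,-7,14],[0,0,-0.005]]]'
python3 -m inch '[[[0,0,0],[0,0,0]],[[0,0,0.5],[0,0,0]],[[0,0,0.5],[0,0,0]],[[0,0,1],[0,0,0]],[[0,0,1],[0,0,0]],[[0,0,1.5],[0,0,0]],[[0,0,1.5],[0,0,0]],[[0,0,1.5],[0,0,0]]]'
```

```text
clock: 22.1
eef_pos: [0.4701, 0.3742, 0.0643]
tcp_rot: [3.127, 0.304, -0.001]
contact_force: [-0.1, -1.0, -3.3]
opening: 0.013
finger_force: 58.8
clock: 22.9
eef_pos: [0.4702, 0.3744, 0.0633]
tcp_rot: [3.127, 0.304, -0.0]
contact_force: [0.5, -0.3, -4.1]
opening: 0.0128
finger_force: 58.8
```

```bash
python3 -m inch '[[[0,0,0.5],[0,0,0]],[[0,0,0.5],[0,0,0]],[[0,0,1],[0,0,0]],[[0,0,1],[0,0,0]],[[0,0,1.5],[0,0,0]],[[0,0,1.5],[0,0,0]],[[0,0,2],[0,0,0]],[[0,0,2],[0,0,0]]]'
```

```text
clock: 23.7
eef_pos: [0.4703, 0.3744, 0.0618]
tcp_rot: [3.127, 0.304, -0.0]
contact_force: [-1.8, -0.7, -0.8]
opening: 0.0128
finger_force: 59.3
```

```bash
python3 -m inch '[[[0,0,0.3],[0,0,0]],[[0,0,0.4],[0,0,0]],[[0,0,0.4],[0,0,0]],[[0,0,0.4],[0,0,0]],[[0,0,0.4],[0,0,0]],[[0,0,0.4],[0,0,0]],[[0,0,0.4],[0,0,0]],[[0,0,0.4],[0,0,0]]]'
python3 -m inch '[[[0,0,0],[0,0,0]],[[0,0,0],[0,0,0]],[[0,0,0],[0,0,0]],[[0,0,0],[0,0,0]],[[0,0,0],[0,0,0]],[[0,0,0],[0,0,0]],[[0,0,0],[0,0,0]],[[0,0,0],[0,0,0]]]' 0
python3 -m inch '[[[0,0,-5],[0,0,0]],[[0,0,-20],[0,0,0]],[[0,0,-40],[0,0,0]],[[0,0,-60],[0,0,0]],[[0,0,-80],[0,0,0]],[[0,0,-100],[0,0,0]],[[0,0,-115],[0,0,0]],[[0,0,-115],[0,0,0]]]'
python3 - <<'E'
from h import *
st=env.state();e=st["eef_pos"]*1000;R=Ro.from_rotvec(st["tcp_rot"]).as_matrix(); y=np.degrees(np.arctan2(R[1,0],R[0,0])); print(e,y,"to tin",tool([475.8-e[0],-114.9-e[1],0]),"turn",np.radians(y+13.2))
E
```

```text
clock: 24.5
eef_pos: [0.4703, 0.3744, 0.0617]
tcp_rot: [3.127, 0.304, -0.0]
contact_force: [-4.6, -3.1, 4.7]
opening: 0.0127
finger_force: 60.1
clock: 25.3
eef_pos: [0.4703, 0.3744, 0.0609]
tcp_rot: [-3.127, -0.304, -0.0]
contact_force: [-0.2, -0.0, -0.1]
opening: 0.0424
finger_force: 0.0
clock: 26.1
eef_pos: [0.4719, 0.3755, 0.1801]
tcp_rot: [-3.124, -0.304, -0.009]
contact_force: [0.4, -0.1, 0.1]
opening: 0.0427
finger_force: 0.0
[471.86202898 375.4917396  180.07344491] 11.106251466442155 to tin [-90.59779157 481.96320223  -1.75435092] turn 0.42422411690711564
```

```bash
python3 -m inch '[[[-6,32,0],[0,0,0.06]],[[-12,64,0],[0,0,0.12]],[[-18,96,0],[0,0,0.18]],[[-24,128,0],[0,0,0.24]],[[-31,165,0],[0,0,0.3]],[[-38,202,0],[0,0,0.36]],[[-45,239,0],[0,0,0.424]],[[-52,276,0],[0,0,0.424]]]' 1
python3 - <<'E'
from h import *
t=env.get_image("top"); s=env.get_image("side")
o=np.zeros((480,800,3),np.uint8); o[:,:400]=cv2.resize(t[150:350,75:241],(400,480)); o[:,400:]=cv2.resize(t[150:350,250:416],(400,480))
cv2.imwrite("pics/c6.png",o[...,::-1]); cv2.imwrite("pics/t6.png",t[...,::-1]); cv2.imwrite("pics/s6.png",s[...,::-1])
hs=cv2.cvtColor(t,cv2.COLOR_RGB2HSV); m=((hs[...,0]<8)|(hs[...,0]>172))&(hs[...,1]>180)&(hs[...,2]>130); m[:200]=0;m[290:]=0;m[:,:125]=0;m[:,195:]=0
k=np.argwhere(m)[:,::-1]; print("bar",rect(plane("top",k,.084)))
l=blob(t,(0,0,110),(180,60,255),(125,190,190,295)); print("lid",rect(plane("top",l[:,0],.058)))
st=env.state();e=st["eef_pos"]*1000;R=Ro.from_rotvec(st["tcp_rot"]).as_matrix(); y=np.degrees(np.arctan2(R[1,0],R[0,0])); print(e,y,"to tin",tool([475.8-e[0],-114.9-e[1],0]))
E
```

```text
clock: 26.9
eef_pos: [0.4716, 0.0921, 0.1751]
tcp_rot: [3.12, -0.362, -0.002]
contact_force: [0.6, -0.7, -0.5]
opening: 0.0853
finger_force: 0.0
bar (array([471.3, 374.9]), array([57.2, 11.4]), 11.0)
lid (array([466. , 380.4]), array([230.6,  84.6]), 3.4)
[471.81729696  90.30619268 175.02367734] -13.462598605322006 to tin [ 51.64741193 198.64020992   0.2351227 ]
```

View pics/c6.png

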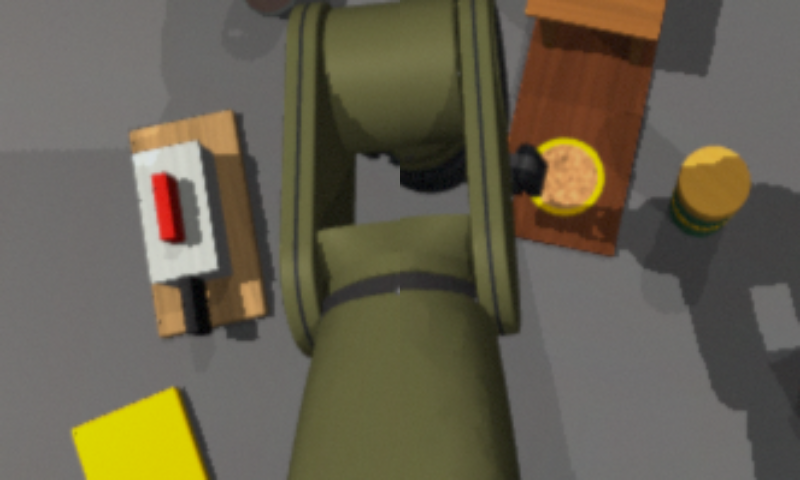

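The box's bar centre measures (471.3, 374.9) at yaw 11.0°, so the box is centred on the board within 1 mm. Now the tin.

```bash
python3 -m inch '[[[8,30,0],[0,0,0]],[[16,60,0],[0,0,0]],[[24,90,0],[0,0,0]],[[32,120,0],[0,0,0]],[[40,150,0],[0,0,0]],[[46,178,0],[0,0,0]],[[51,196,0],[0,0,0]],[[51,196,0],[0,0,0]]]' 1
python3 - <<'E'
from h import *
t=env.get_image("side")
st=env.state();e=st["eef_pos"]*1000;R=Ro.from_rotvec(st["tcp_rot"]).as_matrix(); y=np.degrees(np.arctan2(R[1,0],R[0,0])); print(e,y,"to tin",tool([475.8-e[0],-114.9-e[1],93.7-e[2]]))
E
```

```text
clock: 27.8
eef_pos: [0.4772, -0.11, 0.1753]
tcp_rot: [-3.12, 0.365, 0.002]
contact_force: [0.3, 0.4, -0.0]
opening: 0.0852
finger_force: 0.0
[ 477.1324679  -108.91129974  175.27177898] -13.274611511610484 to tin [ 0.1846553   6.19044321 81.56739203]
```

```bash
python3 -m inch '[[[0,6,0],[0,0,0]],[[0,6,10],[0,0,0]],[[0,6,25],[0,0,0]],[[0,6,40],[0,0,0]],[[0,6,60],[0,0,0]],[[0,6,75],[0,0,0]],[[0,6,82],[0,0,0]],[[0,6,82],[0,0,0]]]' 1
python3 -m inch '[[[0,0,0],[0,0,0]],[[0,0,0],[0,0,0]],[[0,0,0],[0,0,0]],[[0,0,0],[0,0,0]],[[0,0,0],[0,0,0]],[[0,0,0],[0,0,0]],[[0,0,0],[0,0,0]],[[0,0,0],[0,0,0]]]' -1
python3 - <<'E'
from h import *
st=env.state();e=st["eef_pos"]*1000; print(e,tool([504.4-e[0],10.9-e[1],0]))
E
```

```text
clock: 28.65
eef_pos: [0.4749, -0.1142, 0.0921]
tcp_rot: [-3.12, 0.36, 0.005]
contact_force: [-0.1, 0.2, -0.3]
opening: 0.0853
finger_force: 0.0
clock: 29.45
eef_pos: [0.4771, -0.1153, 0.0954]
tcp_rot: [3.12, -0.361, 0.004]
contact_force: [0.7, -0.4, 5.5]
opening: 0.0584
finger_force: 65.1
[ 477.06410239 -115.29222836   95.38229394] [-2.18897593e+00 -1.29100473e+02 -7.83171800e-02]
```

```bash
python3 -m inch '[[[0,0,-8],[0,0,0]],[[0,0,-18],[0,0,0]],[[0,0,-28],[0,0,0]],[[0,-6,-33],[0,0,0]],[[0,-18,-33],[0,0,0]],[[0,-32,-33],[0,0,0]],[[0,-47,-33],[0,0,0]],[[0,-62,-33],[0,0,0]]]'
python3 -m inch '[[[0,-15,0],[0,0,0]],[[0,-30,0],[0,0,0]],[[0,-45,0],[0,0,0]],[[0,-58,0],[0,0,0]],[[0,-66,0],[0,0,0]],[[0,-68,0],[0,0,0]],[[0,-68,0],[0,0,0]],[[0,-68,0],[0,0,0]]]'
python3 - <<'E'
from h import *
s=env.get_image("side")
st=env.state();e=st["eef_pos"]*1000; print(e,tool([506.8-e[0],11.2-e[1],0]))
cv2.imwrite("pics/s7.png",cv2.resize(s[130:290,240:400],None,fx=3,fy=3)[...,::-1]); print(proj("side",[.5044,.0109,.008]))
E
```

```text
clock: 30.25
eef_pos: [0.4898, -0.0526, 0.1262]
tcp_rot: [-3.12, 0.36, 0.002]
contact_force: [0.5, 1.0, -3.3]
opening: 0.0586
finger_force: 65.0
clock: 31.05
eef_pos: [0.5055, 0.0115, 0.1268]
tcp_rot: [3.12, -0.361, -0.0]
contact_force: [0.4, 0.0, -2.5]
opening: 0.0585
finger_force: 65.2
[505.53805226  11.41053461 126.88050478] [ 1.27664607e+00 -8.37360500e-02 -1.09125075e-04]
[[314.46400708 247.95344422]]
```

View pics/s7.png

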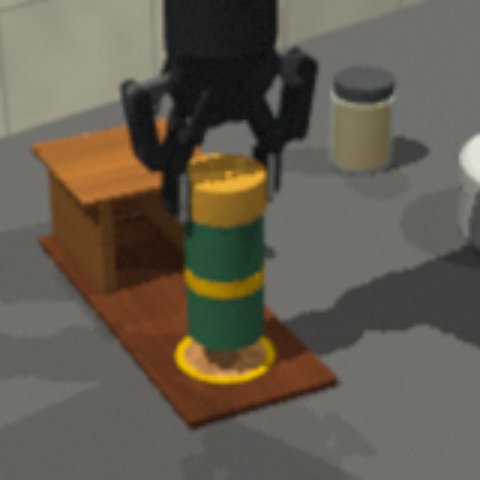

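The tin hangs upright over the mark (crop (225,357)). Lowering.

```bash
python3 -m inch '[[[0,0,5],[0,0,0]],[[0,0,10],[0,0,0]],[[0,0,15],[0,0,0]],[[0,0,18],[0,0,0]],[[0,0,20],[0,0,0]],[[0,0,21],[0,0,0]],[[0,0,21.5],[0,0,0]],[[0,0,21.5],[0,0,0]]]'
python3 -m inch '[[[0,0,0.5],[0,0,0]],[[0,0,0.5],[0,0,0]],[[0,0,0.8],[0,0,0]],[[0,0,0.8],[0,0,0]],[[0,0,1],[0,0,0]],[[0,0,1],[0,0,0]],[[0,0,1],[0,0,0]],[[0,0,1],[0,0,0]]]'
```

```text
clock: 31.9
eef_pos: [0.5057, 0.0118, 0.1055]
tcp_rot: [3.121, -0.361, 0.0]
contact_force: [0.5, 0.3, -2.9]
opening: 0.0587
finger_force: 65.2
clock: 32.7
eef_pos: [0.5056, 0.0118, 0.1044]
tcp_rot: [-3.121, 0.361, 0.0]
contact_force: [-0.8, 0.9, -3.7]
opening: 0.0586
finger_force: 65.2
```

```bash
python3 -m inch '[[[0,0,0.5],[0,0,0]],[[0,0,0.5],[0,0,0]],[[0,0,0.8],[0,0,0]],[[0,0,0.8],[0,0,0]],[[0,0,1.1],[0,0,0]],[[0,0,1.1],[0,0,0]],[[0,0,1.4],[0,0,0]],[[0,0,1.4],[0,0,0]]]'
```

```text
clock: 33.5
eef_pos: [0.5058, 0.0118, 0.1034]
tcp_rot: [3.121, -0.361, 0.001]
contact_force: [-1.4, 0.7, -0.5]
opening: 0.0586
finger_force: 65.1
```

Contact has begun, so a touch more, then release and rise.

```bash
python3 -m inch '[[[0,0,0.3],[0,0,0]],[[0,0,0.3],[0,0,0]],[[0,0,0.4],[0,0,0]],[[0,0,0.4],[0,0,0]],[[0,0,0.4],[0,0,0]],[[0,0,0.4],[0,0,0]],[[0,0,0.4],[0,0,0]],[[0,0,0.4],[0,0,0]]]'
python3 -m inch '[[[0,0,0],[0,0,0]],[[0,0,0],[0,0,0]],[[0,0,0],[0,0,0]],[[0,0,0],[0,0,0]],[[0,0,0],[0,0,0]],[[0,0,0],[0,0,0]],[[0,0,0],[0,0,0]],[[0,0,0],[0,0,0]]]' 1
python3 -m inch '[[[0,0,-5],[0,0,0]],[[0,0,-15],[0,0,0]],[[0,0,-30],[0,0,0]],[[0,0,-50],[0,0,0]],[[0,0,-70],[0,0,0]],[[0,0,-90],[0,0,0]],[[0,0,-105],[0,0,0]],[[0,0,-105],[0,0,0]]]'
python3 -m inch '[[[0,20,0],[0,0,0]],[[0,50,0],[0,0,0]],[[0,80,0],[0,0,0]],[[0,110,0],[0,0,0]],[[0,140,0],[0,0,0]],[[0,165,0],[0,0,0]],[[0,170,0],[0,0,0]],[[0,170,0],[0,0,0]]]'
python3 - <<'E'
from h import *
t=env.get_image("top"); s=env.get_image("side")
o=np.zeros((480,800,3),np.uint8); o[:,:400]=cv2.resize(t[90:330,200:400],None,fx=2,fy=2); o[:,400:]=cv2.resize(s[150:390,110:310+0],None,fx=2,fy=2)
o[:,400:]=cv2.resize(s[130:370,110:380],(400,480)); cv2.imwrite("pics/c8.png",o[...,::-1])
l=blob(t,(18,120,160),(32,255,255),(295,190,340,226)); c=cv2.fitEllipse(l)[0]; print("lid",c,plane("top",c,.138))
E
```

```text
clock: 34.3
eef_pos: [0.5061, 0.0117, 0.1034]
tcp_rot: [3.121, -0.361, 0.002]
contact_force: [-2.5, -0.4, 6.2]
opening: 0.0585
finger_force: 65.3
clock: 35.1
eef_pos: [0.5056, 0.0118, 0.1026]
tcp_rot: [-3.121, 0.361, -0.0]
contact_force: [0.2, 0.6, -0.3]
opening: 0.0851
finger_force: 0.0
clock: 35.9
eef_pos: [0.5074, 0.0117, 0.2116]
tcp_rot: [-3.121, 0.361, -0.01]
contact_force: [1.2, -1.1, 0.5]
opening: 0.0856
finger_force: 0.0
clock: 36.7
eef_pos: [0.4664, -0.1539, 0.2069]
tcp_rot: [-3.12, 0.363, 0.002]
contact_force: [0.7, 0.3, -0.2]
opening: 0.0854
finger_force: 0.0
lid (315.36065673828125, 211.4788055419922) [[0.5020269  0.01298389 0.138     ]]
```

View pics/c8.png

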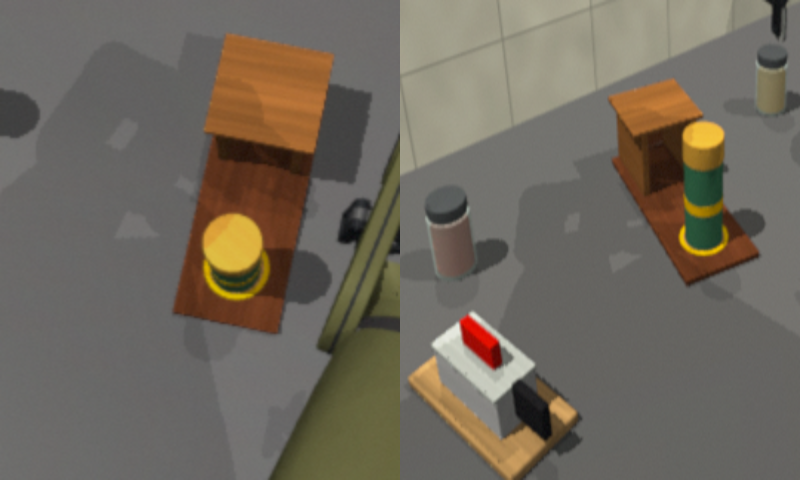

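The tin stands upright on its mark, its lid within about 1.5 mm of where it started. The box lies in the middle of the board, and nothing is touching the robot. Handing in.

```bash
python3 -c "
from station import env
print(env.hand_in())"
```

```text
the job is handed in; nothing more can be done
None
```

The job is done and handed in at about 37 s: the spice box lies along the middle of the board (centred within about 1 mm), the tea tin is back upright on its mark, and I kept clear of the dabba and both jars, though I did not re-measure them.

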